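# Make up a customer's order at the cheese stall

## Task

Make up the customer's order: stand the tall jar in the larger compartment of the wooden gift tray and the little button cheese in the smaller one, and put the square cheese in the middle of the scale's pan to be weighed. The square one is inside the pile, so set the round drum cheese aside on the bamboo mat meanwhile, if you like, and put it back afterwards in the middle of the big loaf that stays at the bottom. Set everything down gently, right side up, and leave the loaf and the two squat jars where they are.

Things in the scene. Friction and masses are not known exactly. Their poses are not given: they have to be found in the camera images.
- button: Little button cheese, cream, an upright cylinder 36 mm in diameter and 28 mm high, about 40 g; at the start on top of the pile (loaf, square, drum, button, from the bottom up, each roughly centred on the one below). Origin at the centre of its underside, z up.
- drum: Round drum cheese, tan, an upright cylinder 50 mm in diameter and 38 mm high, about 90 g; second from the top of the pile. Origin at the centre of its underside, z up.
- square: Square cheese, brownish rind, 64 x 64 mm and 34 mm high, about 160 g; lies flat on the loaf, under the drum. Origin at the centre of its underside, z up, x and y across its flat sides (all four sides alike).
- loaf: Big loaf cheese, greyish, 150 mm (its x) x 90 mm (its y) and 42 mm high, about 550 g; the bottom of the pile, loose on the table; it stays where it is. Origin at the centre of its underside. The pile, scale, tray and board change places among four spots; other things lying about are under 60 mm high, and taller stock stands only at the far edge and far sides of the table.
- jar: Tall honey jar with a brass lid, upright: glass 58 mm in diameter with straight sides up to 76 mm, lid 54 mm in diameter, 100 mm high in all, about 300 g. Origin at the centre of its underside, z up. It changes places with the two squat jars; all three stand alone on the table beyond the other things.
- squat1: Squat honey jar, 66 mm in diameter, 58 mm high, lid 62 mm; not ordered, stays where it is. Origin at the centre of its underside.
- squat2: Second squat honey jar, the same as the first; stays where it is. Origin at the centre of its underside.
- scale: White counter scale with a flat square steel pan, 160 (x) x 180 mm (y), its flat top 50 mm above the table; fixed. Origin on the table straight under the middle of the pan; a strip 37 mm wide with the display, lower than the pan, lies along its -x side.
- tray: Shallow wooden gift tray, 187 (its x) x 110 mm (its y), fixed, rim 20 mm and inner floor 6 mm above the table, walls 5 mm thick, parted by one divider as high as the rim. Origin at the centre of its underside. Larger compartment: 100 x 100 mm, its centre at x = -38.5 mm, y = 0 in the tray's frame; smaller compartment: 72 mm (x) x 100 mm (y), its centre at x = +52.5 mm, y = 0. It may lie at any yaw.
- board: Wooden chopping board, 220 (its x) x 150 mm (its y), 16 mm thick, fixed, with an empty bamboo mat 150 x 126 mm on it, centred at x = -20 mm, y = 0 in its frame, the mat's top 20 mm above the table: a clean place to set a cheese aside. Origin at the centre of its underside.
Mind the look-alikes: they are no part of the job. What is shaped like the jar but purple is not meant.

How it is judged (in metres and radians):
At the end, for the whole second after the job is handed in: Button on the floor of the tray's smaller compartment, tall jar on that of the larger one; square on the pan, within 20 mm of the pan's middle; drum on the loaf, within 15 mm of its middle; all upright and at rest (x of button in the frame of tray between 0.0315 and 0.0735 m and y of button in the frame of tray between -0.034 and 0.034 m and z of button in the frame of tray between 0.002 and 0.01 m and x of jar in the frame of tray between -0.0625 and -0.0145 m and y of jar in the frame of tray between -0.024 and 0.024 m and z of jar in the frame of tray between 0.002 and 0.01 m and horizontal distance between square and scale below 0.02 m and z of square in the frame of scale between 0.046 and 0.054 m and horizontal distance between drum and loaf below 0.015 m and z of drum in the frame of loaf between 0.038 and 0.046 m and linear speed of each of button, drum, square, jar below 0.02 m/s and angle between each of button, drum, square, jar's own z axis and vertical below 0.12 rad); the robot touches nothing.
It fails at once if the loaf is shifted by more than 30 mm (distance of loaf from where it was at the start of the episode above 0.03 m).
It fails at once if a squat jar is shifted by more than 30 mm (distance of any of squat1, squat2 from where it was at the start of the episode above 0.03 m).
It fails at once if a cheese or the jar is tipped over (more than about 45 degrees) (angle between any of button, drum, square, jar's own z axis and vertical above 0.8 rad).
It fails at once if a cheese or the jar is dropped (falls out of the fingers by more than about 30 mm) ((linear speed of button above 0.75 m/s and contact force between the fingers and button below 0.02 N) or (linear speed of drum above 0.75 m/s and contact force between the fingers and drum below 0.02 N) or (linear speed of square above 0.75 m/s and contact force between the fingers and square below 0.02 N) or (linear speed of jar above 0.75 m/s and contact force between the fingers and jar below 0.02 N)).
It also fails if it takes over 134 s, if anything falls off the work surface, if the arm or the gripper's body presses on something with over 40 N, if the wrist force passes 120 N, or if a joint passes its speed limit or range.

## Robot

A 6-joint arm with a two-finger parallel gripper is mounted at the origin on the work surface. World frame = base frame: x ahead of the robot, y to its left, z up, the work surface at z = 0. Lengths are in mm, angles in rad, forces in N, time in s.
With the tool pointing down it reaches from about 350 to 975 mm from the base axis. Payload 7.1 kg.
Tool frame: the origin (TCP) lies between the finger pads; the fingertips stand 19 mm ahead of it and the grasp point (between the pads) is the TCP; z points along the fingers, y is the line along which they close (so a half turn about z gives the same grasp; the last joint's range is limited). The gripper opens to 88 mm and grips with 3 to 60 N. Pads are 20 mm wide; open, the fingers measure 115 mm over their backs; the gripper's body (75 mm by 178 mm) begins 61 mm behind the grasp point.
Start: joints at [1.281, 0.423, 1.63, -0, 1.089, -0.019], TCP at [167.157, 602.215, 241.675] pointing down, gripper open.
Joint ranges: [-3, 3], [-0.9, 2.11], [0.09, 2.58], [-1.31, 4.45], [0.11, 2.69], [-2.54, 2.54]. Speed limits (rad/s): [2.39, 2.39, 3.01, 3.14, 3.14, 3.14].

## Interface

Orientations are given as a rotation vector (axis times angle).
In Python, from workcell import ctrl gives the robot as it stands.
- The arm moves only by the tool arm_command, never from a script. Its argument "series" is a list of rows, each an object with "linear": the shift along the tool's x, y, z in m, a list of three; "turn": the turn about the tool's z in rad. A call has 1 to 10 rows; each row shifts and turns the commanded pose from where the row before left it, along the tool's axes as they then stand; what a row does not reach is not made up. A row lasts 1/10 s, in which the tool goes at most 50 mm and 8.59 degrees, less where a joint would pass 70% of its speed; a pose out of reach is approached as far as the arm can. A call with a gripper value outside its range is refused whole. "jaw" is the opening, from -1 (shut) to 1 (fully open), set as the call begins (left out, the last holds). The fingers move at their own pace and stop on an object; the grip force is fixed at half the most. Time passes only in rows, so rows that do not move let the fingers close. It gives the time, the measured TCP pose, the force, the opening and the grip force at its end, in the units of the state.
- ctrl.get_obs(): the state, without advancing time (a new reading comes with each control period).
- ctrl.get_image(name): name is "side" or "top"; returns a dict with "frame" (420x560x3 uint8, blue, green, red), "fx", "fy", "cx", "cy" (pixels), "rvec" (rotation vector, rad) and "tvec" (3), from world to camera coordinates, as OpenCV has them. Camera axes: x right, y down, z forward; pixel columns grow to the right and rows downward; lengths in mm; the calibration is good to about 2 mm. A picture is of the moment at which its call begins. There is no depth.
- ctrl.close_job(): hands the job in; it is judged then, once.
The state is a dict: "t": time; "qpos": joint angles; "qvel": joint speeds; "joint_torque": joint torques, N m; "ee_pos": TCP position; "orientation": TCP orientation; "ft_force": force on the tool from outside, world axes, zero at the start; "moment": the same for the moment, N m; "width": finger opening in mm; "grasp_force": force on a finger pad.
Only numpy, scipy, OpenCV 4.12 (cv2) and the standard library are available. Lean on these libraries where they do the work, as an engineer would, in place of code of your own. Each camera call takes 0.05 s, during which the arm holds its last target. There are 200 camera calls.

## Working session

There is one attempt and no reset: what is moved stays moved. The work goes in short steps, Python scripts to look and compute and a tool call to move; the robot and the scene stay as the last step left them, time stands still between calls to the robot, and variables do not carry over. Pictures are saved under pics/ and viewed, at most 14 in all, crops included, and the job is handed in when it is done.

Besides the shell and the picture viewer there is one more tool, called after "Call:" by a JSON object that holds its "name" and its "arguments", one argument or row to a line. arm_command: Moves the arm, as the interface text tells. Its arguments: {"type":"object","properties":{"series":{"type":"array"},"jaw":{"type":"number"}},"required":["series"]}

```bash
ls; mkdir -p pics; cat > h.py <<'E'
import numpy as np, cv2
from workcell import ctrl
def grab(n,f):
    d=ctrl.get_image(n); cv2.imwrite('pics/'+f,d['frame']); return d
def ray(d,u,v,z):
    R=cv2.Rodrigues(np.array(d['rvec'],float))[0]; t=np.array(d['tvec'],float).ravel()
    c=-R.T@t; r=R.T@np.array([(u-d['cx'])/d['fx'],(v-d['cy'])/d['fy'],1.])
    return (c+r*(z-c[2])/r[2])
def proj(d,P):
    P=np.atleast_2d(np.array(P,float))
    K=np.array([[d['fx'],0,d['cx']],[0,d['fy'],d['cy']],[0,0,1.]])
    return cv2.projectPoints(P,np.array(d['rvec'],float),np.array(d['tvec'],float),K,None)[0].reshape(-1,2)
E
python3 - <<'E'
from h import *
import pickle
for n in('top','side'):
    d=grab(n,n+'0.png'); pickle.dump(d,open(n+'0.pkl','wb'))
    R=cv2.Rodrigues(np.array(d['rvec'],float))[0]
    print(n,d['fx'],d['cx'],d['cy'],-R.T@np.array(d['tvec']).ravel(),R.round(3).tolist())
print(ctrl.get_obs())
E
```

```text
pics
top 398.4275773146167 280.49413338426393 209.72237447884402 [ 396.5103228   -92.98271531 1130.48419416] [[-0.0, -1.0, -0.017], [-0.986, 0.003, -0.168], [0.168, 0.017, -0.986]]
side 465.1648948143457 276.52338334743575 207.41644629621823 [ 228.77743259 -828.16870682  901.97259214] [[0.901, -0.434, -0.019], [-0.312, -0.617, -0.722], [0.301, 0.656, -0.692]]
{'t': 0.1, 'qpos': array([ 1.28100019e+00,  4.23746290e-01,  1.63056748e+00, -1.37491254e-05,
        1.08855557e+00, -1.90080256e-02]), 'qvel': array([ 0.00168002, -0.0008304 , -0.00057425,  0.00188859, -0.00057247,
        0.00088078]), 'joint_torque': array([-1.46458171e-05, -5.45611203e+01, -2.74325055e+01,  6.45666104e-02,
        1.89226650e-02, -4.83856070e-05]), 'ee_pos': array([167.03977113, 601.8089072 , 241.00882918]), 'orientation': array([-4.24019706e-01, -3.11265959e+00,  1.98438660e-03]), 'ft_force': array([-0.41537637,  0.20946628, -0.10675165]), 'moment': array([ 0.02144633, -0.00192601,  0.01293835]), 'grasp_force': 0.0, 'width': 88.1380702597935}
```

View pics/top0.png

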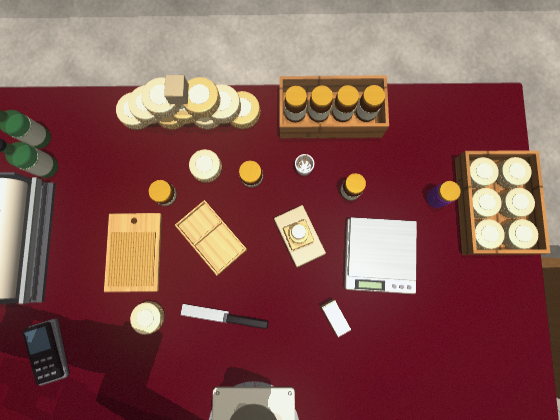

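View pics/side0.png

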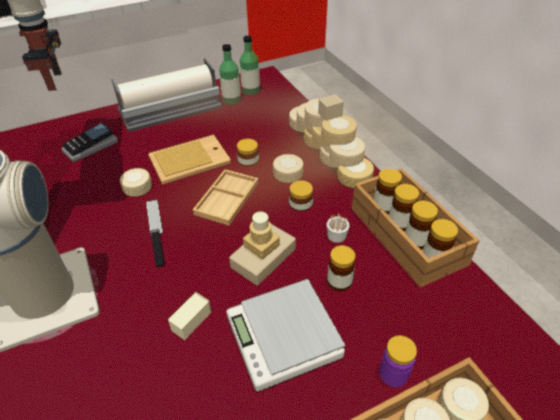

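Top view: pile (299,235), scale (382,255), tray (211,238), board (132,252), tall jar (353,187), squat jars (162,192) and (250,173), purple look-alike (443,195). The side view agrees, with the tall jar at (341,265). Next, enlarged crops for accurate corners.

```bash
python3 - <<'E'
import cv2
a=cv2.imread('pics/top0.png'); s=cv2.imread('pics/side0.png')
def crop(im,x,y,w,h,k,f):
    c=cv2.resize(im[y:y+h,x:x+w],None,fx=k,fy=k,interpolation=cv2.INTER_CUBIC)
    for i in range(0,w,20): cv2.putText(c,str(x+i),(i*k,8),0,.3,(255,255,0)); cv2.line(c,(i*k,10),(i*k,16),(255,255,0))
    for i in range(0,h,20): cv2.putText(c,str(y+i),(0,i*k+4),0,.3,(255,255,0)); cv2.line(c,(20,i*k),(26,i*k),(255,255,0))
    cv2.imwrite('pics/'+f,c)
crop(a,260,165,165,140,4,'c1.png'); crop(a,95,165,165,130,4,'c2.png'); crop(s,180,170,185,150,4,'c3.png')
E
```

```text
(no output)
```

View pics/c1.png

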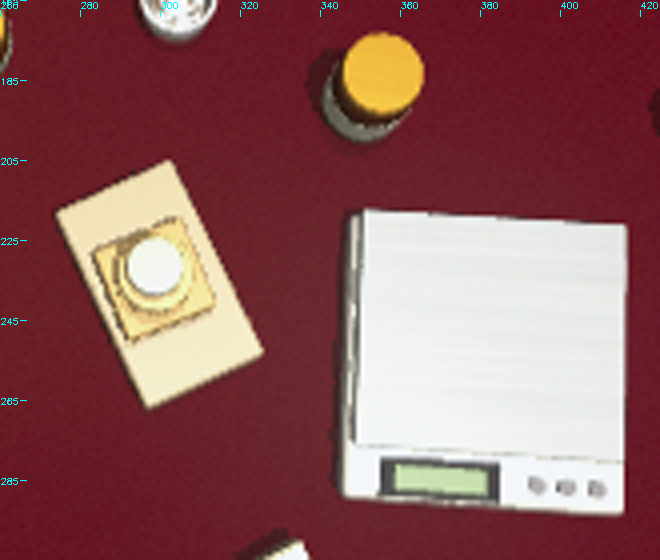

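View pics/c2.png

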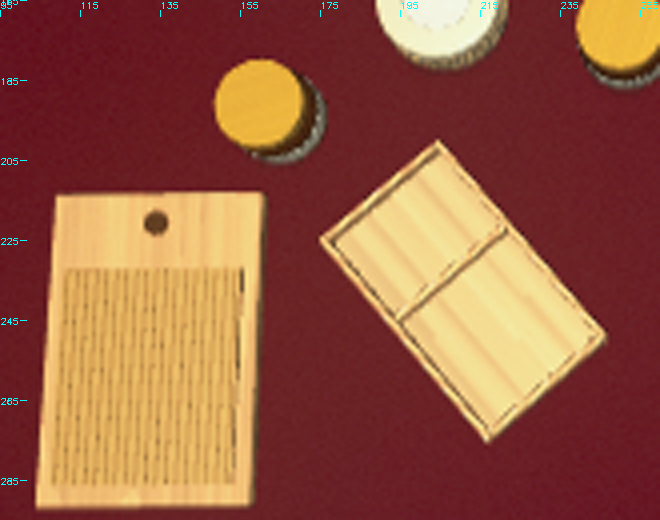

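View pics/c3.png

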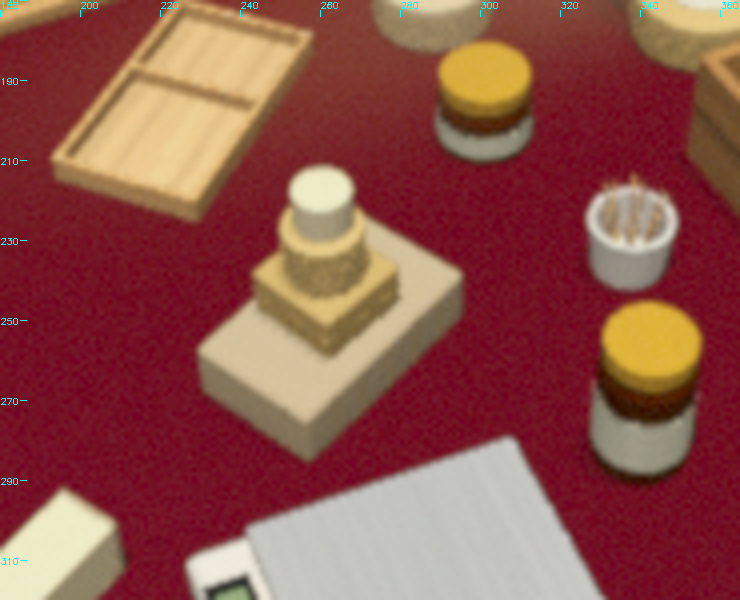

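Crops: loaf top corners, square top, button, lid, pan, tray rim with divider (the small compartment is the upper-left part of the tray) and mat are all clear; the side crop shows the same pile, and jar lid at about (343,255).

```bash
python3 - <<'E'
from h import *
import pickle
T=pickle.load(open('top0.pkl','rb'));S=pickle.load(open('side0.pkl','rb'))
A=dict(loaf=(42,1,[(170,160),(263,352),(149,409),(56,212)]),square=(76,1,[(178,217),(216,300),(131,342),(93,255)]),drum=(114,1,[(154.5,273)]),button=(142,1,[(155,267)]),jar=(100,1,[(383,73)]),pan=(50,1,[(363,208),(627,225),(623,462),(355,443)]),
tray=(20,2,[(437,141),(606,338),(488,440),(321,240)]),board=(16,2,[(57,195),(264,193),(252,505),(36,508)]),mat=(20,2,[(66,268),(243,268),(235,485),(53,485)]),squatA=(58,2,[(260,105)]))
for k,(z,c,p) in A.items():
    o=(260,165) if c==1 else (95,165)
    Q=np.array([ray(T,x/4+o[0],y/4+o[1],z)[:2] for x,y in p]); m=Q.mean(0)
    print(k,m.round(1),'side px',((proj(S,[*m,z])[0]-[180,170])*4).round(0), end=' ')
    if len(p)==4:
        e=np.roll(Q,-1,0)-Q; print('len',np.linalg.norm(e,axis=1).round(1),'ang',np.degrees(np.arctan2(e[:,1],e[:,0])).round(1))
    else: print()
print('squatB',ray(T,250,171.5,58))
for n,p,z in(('button',(321,188),142),('jar',(651,341),100),('loafcorner',(258,420),42),('squatB',(484,75),58)):
    print('side',n,ray(S,p[0]/4+180,p[1]/4+170,z).round(1))
E
```

```text
loaf [ 510.2 -127. ] side px [330. 313.] len [146.4  86.6 148.8  86.9] ang [-155.   116.2   25.1  -65.4]
square [ 509.3 -122.9] side px [324. 272.] len [60.7 62.8 63.  62.2] ang [-156.2  116.1   23.4  -65.9]
drum [ 508.6 -121.8] side px [319. 227.] 
button [ 509.3 -121.4] side px [318. 192.] 
jar [ 642.7 -274.3] side px [650. 342.] 
pan [ 474.6 -350.4] side px [444. 613.] len [179.2 159.2 177.5 158.8] ang [-93.9 175.8  86.   -3.6]
tray [508.7 122.3] side px [184.  97.] len [186.2 106.7 185.1 106.8] ang [-138.8  131.    41.2  -48.4]
board [467.8 340. ] side px [ 34. -51.] len [148.5 217.8 149.9 218.9] ang [ -89.6 -179.3   90.8    0.3]
mat [448.4 339.4] side px [ 10. -47.] len [125.6 150.1 126.2 150.4] ang [ -90.1 -179.1   90.     0.7]
squatA [632.3 259.1] side px [266. -97.] 
squatB [687.47680333  10.33668961  58.        ]
side button [ 512.4 -118.9  142. ]
side jar [ 643.6 -274.   100. ]
side loafcorner [ 438.6 -183.2   42. ]
side squatB [688.3   9.   58. ]
```

Call:
{"name": "arm_command", "arguments": {
  "series": [
    {"linear":[-0.026,-0.03,0],"turn":0},
    {"linear":[-0.026,-0.03,0],"turn":0},
    {"linear":[-0.026,-0.03,0],"turn":0},
    {"linear":[-0.026,-0.03,0],"turn":0},
    {"linear":[-0.026,-0.03,0],"turn":0},
    {"linear":[-0.026,-0.03,0],"turn":0},
    {"linear":[-0.026,-0.03,0],"turn":0},
    {"linear":[-0.026,-0.03,0],"turn":0},
    {"linear":[-0.026,-0.03,0],"turn":0},
    {"linear":[-0.026,-0.03,0],"turn":0}
  ],
  "jaw": 1
}}

```text
t: 1.1
ee_pos: [337.7, 242.1, 241.6]
orientation: [0.423, 3.113, -0.0]
ft_force: [0.4, 0.4, -0.2]
width: 87.8
grasp_force: 0.0
```

```bash
cat > mv.py <<'E'
import sys
from h import *
from scipy.spatial.transform import Rotation as Ro
a=[float(v) for v in sys.argv[1:]]
o=ctrl.get_obs(); R=Ro.from_rotvec(o['orientation']).as_matrix(); p=np.array(o['ee_pos'])
y=np.degrees(np.arctan2(R[1,1],R[0,1]))
print('t',round(o['t'],2),'p',p.round(1),'yaw',round(y,1),'w',round(o['width'],1),'gf',round(o['grasp_force'],1),'ft',np.round(o['ft_force'],1),'q',np.round(o['qpos'],2),'tilt',np.round(R[:,2],3))
for i in range(0,len(a),4):
    d=np.array(a[i:i+3])-p; turn=np.radians((y-a[i+3]+90)%180-90) if a[i+3]<900 else 0
    print('shift m',(R.T@d/1000).round(4),'turn',round(turn,4))
    p=np.array(a[i:i+3])
    R=R@Ro.from_rotvec([0,0,turn]).as_matrix(); y-=np.degrees(turn)
E
python3 mv.py 510 -121 240 999
```

```text
t 1.1 p [337.7 242.1 241.6] yaw 74.5 w 87.8 gf 0.0 ft [ 0.4  0.4 -0.2] q [ 0.59  0.11  2.07 -0.    0.96 -0.71] tilt [ 0. -0. -1.]
shift m [-0.263  -0.3038  0.0016] turn 0
```

Call:
{"name": "arm_command", "arguments": {
  "series": [
    {"linear":[-0.0263,-0.0304,0],"turn":0},
    {"linear":[-0.0263,-0.0304,0],"turn":0},
    {"linear":[-0.0263,-0.0304,0],"turn":0},
    {"linear":[-0.0263,-0.0304,0],"turn":0},
    {"linear":[-0.0263,-0.0304,0],"turn":0},
    {"linear":[-0.0263,-0.0304,0],"turn":0},
    {"linear":[-0.0263,-0.0304,0],"turn":0},
    {"linear":[-0.0263,-0.0304,0],"turn":0},
    {"linear":[-0.0263,-0.0304,0],"turn":0},
    {"linear":[-0.0263,-0.0304,0],"turn":0}
  ]
}}

```text
t: 2.1
ee_pos: [509.8, -121.3, 241.5]
orientation: [-0.425, -3.112, -0.0]
ft_force: [0.4, 0.9, 0.1]
width: 88.0
grasp_force: 0.0
```

Call:
{"name": "arm_command", "arguments": {
  "series": [
    {"linear":[0,0,0.004],"turn":0.14},
    {"linear":[0,0,0.004],"turn":0.14},
    {"linear":[0,0,0.004],"turn":0.14},
    {"linear":[0,0,0.004],"turn":0.14},
    {"linear":[0,0,0.004],"turn":0.14},
    {"linear":[0,0,0.004],"turn":0.14},
    {"linear":[0,0,0.004],"turn":0.14},
    {"linear":[0,0,0.004],"turn":0.14},
    {"linear":[0,0,0.004],"turn":0.14},
    {"linear":[0,0,0.004],"turn":0.14}
  ]
}}

```text
t: 3.1
ee_pos: [509.3, -119.6, 201.2]
orientation: [-2.335, -2.101, 0.001]
ft_force: [0.8, -1.0, 0.6]
width: 88.0
grasp_force: 0.0
```

```bash
python3 mv.py 510 -121 180 131 510 -121 136 999
```

```text
t 3.1 p [ 509.3 -119.6  201.2] yaw -6.1 w 88.0 gf 0.0 ft [ 0.8 -1.   0.6] q [-0.25  0.33  1.89 -0.    0.93 -0.15] tilt [-0.001  0.    -1.   ]
shift m [-0.0013  0.0009  0.0212] turn 0.7494
shift m [0.    0.    0.044] turn 0
```

Call:
{"name": "arm_command", "arguments": {
  "series": [
    {"linear":[0,0,0.0035],"turn":0.125},
    {"linear":[0,0,0.0035],"turn":0.125},
    {"linear":[0,0,0.0035],"turn":0.125},
    {"linear":[0,0,0.0035],"turn":0.125},
    {"linear":[0,0,0.0035],"turn":0.125},
    {"linear":[0,0,0.0035],"turn":0.125},
    {"linear":[0,0,0],"turn":0},
    {"linear":[0,0,0],"turn":0}
  ],
  "jaw": 0.4
}}

```text
t: 3.9
ee_pos: [509.4, -119.6, 180.5]
orientation: [-2.938, -1.113, 0.001]
ft_force: [0.5, 0.6, 0.0]
width: 61.7
grasp_force: 0.0
```

```bash
python3 mv.py 510 -121 137 999; python3 - <<'E'
from h import *
for n in('top','side'): grab(n,n+'1.png')
a=cv2.imread('pics/top1.png')[165:305,220:385];b=cv2.imread('pics/side1.png')[150:290,180:345]
cv2.imwrite('pics/m1.png',cv2.resize(np.hstack([a,b]),None,fx=2.4,fy=2.4,interpolation=cv2.INTER_CUBIC))
E
```

```text
t 3.9 p [ 509.4 -119.6  180.5] yaw -48.5 w 61.7 gf 0.0 ft [0.5 0.6 0. ] q [-0.25  0.36  1.9  -0.    0.88  0.59] tilt [-0.001  0.    -1.   ]
shift m [-0.0004  0.0015  0.0435] turn 0
```

View pics/m1.png

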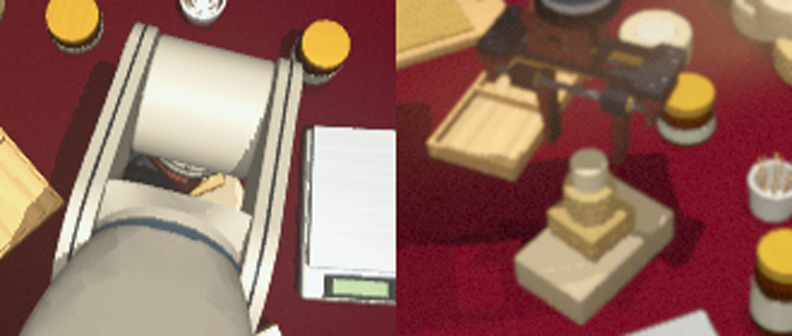

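The fingers straddle the button squarely in the side view, so I go down and grip.

Call:
{"name": "arm_command", "arguments": {
  "series": [
    {"linear":[-0.0004,0.0015,0.01],"turn":0},
    {"linear":[0,0,0.01],"turn":0},
    {"linear":[0,0,0.01],"turn":0},
    {"linear":[0,0,0.008],"turn":0},
    {"linear":[0,0,0.005],"turn":0},
    {"linear":[0,0,0],"turn":0}
  ]
}}

```text
t: 4.6
ee_pos: [509.7, -120.9, 136.6]
orientation: [-2.939, -1.108, 0.002]
ft_force: [0.2, 1.2, 0.4]
width: 61.8
grasp_force: 0.0
```

Call:
{"name": "arm_command", "arguments": {
  "series": [
    {"linear":[0,0,0],"turn":0},
    {"linear":[0,0,0],"turn":0},
    {"linear":[0,0,0],"turn":0},
    {"linear":[0,0,0],"turn":0},
    {"linear":[0,0,0],"turn":0},
    {"linear":[0,0,0],"turn":0}
  ],
  "jaw": -1
}}

```text
t: 5.2
ee_pos: [510.4, -121.1, 138.1]
orientation: [2.939, 1.108, 0.001]
ft_force: [-0.4, 0.4, 3.6]
width: 35.4
grasp_force: 30.0
```

Call:
{"name": "arm_command", "arguments": {
  "series": [
    {"linear":[0,0,-0.005],"turn":0},
    {"linear":[0,0,-0.01],"turn":0},
    {"linear":[0,0,-0.015],"turn":0},
    {"linear":[0,0,-0.01],"turn":0},
    {"linear":[0,0,0],"turn":0}
  ]
}}

```text
t: 5.7
ee_pos: [511.3, -121.3, 179.5]
orientation: [2.938, 1.107, 0.004]
ft_force: [0.2, -1.2, -2.0]
width: 35.5
grasp_force: 30.0
```

```bash
python3 mv.py 548.3 156.8 150 999 548.3 156.8 40 131.1
```

```text
t 5.7 p [ 511.3 -121.3  179.5] yaw -48.7 w 35.5 gf 30.0 ft [ 0.2 -1.2 -2. ] q [-0.26  0.36  1.9   0.    0.88  0.59] tilt [ 0.003 -0.001 -1.   ]
shift m [ 0.2113 -0.1846  0.0294] turn 0
shift m [-0.0002 -0.0003  0.11  ] turn 0.0035
```

Call:
{"name": "arm_command", "arguments": {
  "series": [
    {"linear":[0.015,-0.013,0],"turn":0},
    {"linear":[0.027,-0.024,0],"turn":0},
    {"linear":[0.027,-0.024,0.004],"turn":0},
    {"linear":[0.027,-0.024,0.005],"turn":0},
    {"linear":[0.027,-0.024,0.005],"turn":0},
    {"linear":[0.027,-0.024,0.005],"turn":0},
    {"linear":[0.027,-0.024,0.005],"turn":0},
    {"linear":[0.024,-0.019,0.005],"turn":0},
    {"linear":[0.0103,-0.0086,0],"turn":0},
    {"linear":[0,0,0],"turn":0}
  ]
}}

```text
t: 6.7
ee_pos: [547.1, 158.2, 148.4]
orientation: [-2.938, -1.111, 0.0]
ft_force: [-0.1, 0.6, -0.0]
width: 35.4
grasp_force: 30.0
```

```bash
python3 mv.py 548.3 156.8 40 131.1
```

```text
t 6.7 p [547.1 158.2 148.4] yaw -48.6 w 35.4 gf 30.0 ft [-0.1  0.6 -0. ] q [ 0.26  0.47  1.82 -0.    0.86  1.11] tilt [-0. -0. -1.]
shift m [-0.      0.0019  0.1084] turn 0.0058
```

Call:
{"name": "arm_command", "arguments": {
  "series": [
    {"linear":[0,0.0018,0.015],"turn":0},
    {"linear":[0,0,0.02],"turn":0},
    {"linear":[0,0,0.02],"turn":0},
    {"linear":[0,0,0.02],"turn":0},
    {"linear":[0,0,0.018],"turn":0},
    {"linear":[0,0,0.01],"turn":0},
    {"linear":[0,0,0.006],"turn":0},
    {"linear":[0,0,0.003],"turn":0},
    {"linear":[0,0,0.003],"turn":0},
    {"linear":[0,0,0],"turn":0}
  ]
}}

```text
t: 7.7
ee_pos: [548.5, 155.7, 33.9]
orientation: [2.94, 1.108, 0.001]
ft_force: [0.2, 0.4, -0.3]
width: 35.5
grasp_force: 30.0
```

Call:
{"name": "arm_command", "arguments": {
  "series": [
    {"linear":[0,0,0.002],"turn":0},
    {"linear":[0,0,0.001],"turn":0},
    {"linear":[0,0,0.001],"turn":0},
    {"linear":[0,0,0],"turn":0},
    {"linear":[0,0,0],"turn":0}
  ]
}}

```text
t: 8.2
ee_pos: [548.5, 155.8, 30.0]
orientation: [2.94, 1.108, 0.001]
ft_force: [-1.9, 1.2, 5.3]
width: 35.6
grasp_force: 30.0
```

Contact shows as 5 N upward, so I release and rise.

Call:
{"name": "arm_command", "arguments": {
  "series": [
    {"linear":[0,0,0],"turn":0},
    {"linear":[0,0,0],"turn":0},
    {"linear":[0,0,0],"turn":0},
    {"linear":[0,0,0],"turn":0},
    {"linear":[0,0,-0.005],"turn":0},
    {"linear":[0,0,-0.015],"turn":0},
    {"linear":[0,0,-0.03],"turn":0},
    {"linear":[0,0,-0.04],"turn":0},
    {"linear":[0,0,-0.03],"turn":0},
    {"linear":[0,0,0],"turn":0}
  ],
  "jaw": 0.2
}}

```text
t: 9.2
ee_pos: [551.2, 156.5, 155.2]
orientation: [2.939, 1.108, 0.014]
ft_force: [0.3, -0.3, -0.5]
width: 52.9
grasp_force: 0.0
```

```bash
python3 mv.py 508.5 -121.5 150 131 508.5 -121.5 100 999
```

```text
t 9.2 p [551.2 156.5 155.2] yaw -48.7 w 52.9 gf 0.0 ft [ 0.3 -0.3 -0.5] q [ 0.26  0.46  1.81 -0.    0.86  1.11] tilt [ 0.009  0.002 -1.   ]
shift m [-0.2156  0.1806  0.0042] turn 0.0052
shift m [-0.0004 -0.0002  0.05  ] turn 0
```

Call:
{"name": "arm_command", "arguments": {
  "series": [
    {"linear":[-0.01,0.008,0],"turn":0},
    {"linear":[-0.027,0.023,0],"turn":0},
    {"linear":[-0.027,0.023,0],"turn":0},
    {"linear":[-0.027,0.023,0],"turn":0},
    {"linear":[-0.027,0.023,0],"turn":0},
    {"linear":[-0.027,0.023,0],"turn":0},
    {"linear":[-0.027,0.023,0],"turn":0},
    {"linear":[-0.027,0.022,0],"turn":0},
    {"linear":[-0.0156,0.0126,0],"turn":0},
    {"linear":[0,0,0],"turn":0}
  ],
  "jaw": 0.8
}}

```text
t: 10.2
ee_pos: [504.4, -123.9, 148.5]
orientation: [-2.94, -1.102, 0.004]
ft_force: [0.3, -0.4, -0.3]
width: 78.8
grasp_force: 0.0
```

```bash
python3 mv.py 508.5 -121.5 101 999; python3 - <<'E'
from h import *
a=grab('side','side2.png')['frame'][130:290,150:330]
cv2.imwrite('pics/m2.png',cv2.resize(a,None,fx=3,fy=3,interpolation=cv2.INTER_CUBIC))
E
```

```text
t 10.2 p [ 504.4 -123.9  148.5] yaw -48.9 w 78.8 gf 0.0 ft [ 0.3 -0.4 -0.3] q [-0.26  0.41  1.93 -0.    0.81  0.59] tilt [-0.003  0.    -1.   ]
shift m [0.0048 0.001  0.0475] turn 0
```

View pics/m2.png

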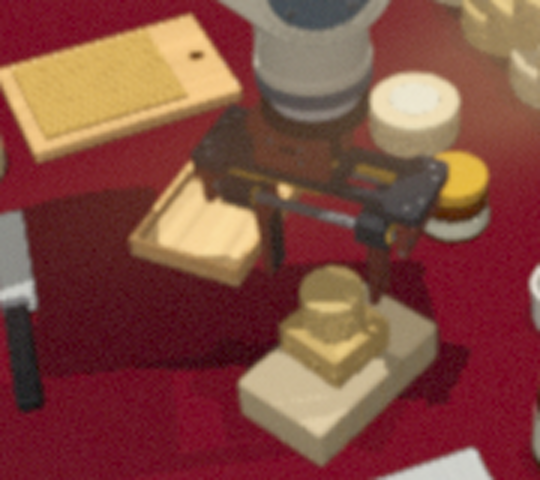

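Button is off the pile; the drum stands at (261,225) unmoved. I descend over it.

Call:
{"name": "arm_command", "arguments": {
  "series": [
    {"linear":[0,0,0.005],"turn":0},
    {"linear":[0,0,0.006],"turn":0},
    {"linear":[0,0,0.006],"turn":0},
    {"linear":[0,0,0.003],"turn":0},
    {"linear":[0,0,0],"turn":0},
    {"linear":[0,0,0],"turn":0}
  ]
}}

```text
t: 10.85
ee_pos: [506.3, -121.3, 129.6]
orientation: [-2.939, -1.109, 0.0]
ft_force: [-0.4, 0.6, 0.2]
width: 79.2
grasp_force: 0.0
```

```bash
python3 mv.py 508.5 -121.5 100.5 999
```

```text
t 10.85 p [ 506.3 -121.3  129.6] yaw -48.7 w 79.2 gf 0.0 ft [-0.4  0.6  0.2] q [-0.26  0.44  1.93 -0.    0.77  0.59] tilt [-0.  0. -1.]
shift m [0.0015 0.0016 0.0291] turn 0
```

Call:
{"name": "arm_command", "arguments": {
  "series": [
    {"linear":[0.0015,0.0016,0.006],"turn":0},
    {"linear":[0,0,0.008],"turn":0},
    {"linear":[0,0,0.008],"turn":0},
    {"linear":[0,0,0.005],"turn":0},
    {"linear":[0,0,0.002],"turn":0},
    {"linear":[0,0,0],"turn":0},
    {"linear":[0,0,0],"turn":0}
  ]
}}

```text
t: 11.55
ee_pos: [508.5, -121.8, 100.7]
orientation: [2.94, 1.108, 0.0]
ft_force: [-0.2, -0.1, -0.3]
width: 78.9
grasp_force: 0.0
```

Call:
{"name": "arm_command", "arguments": {
  "series": [
    {"linear":[0,0,0],"turn":0},
    {"linear":[0,0,0],"turn":0},
    {"linear":[0,0,0],"turn":0},
    {"linear":[0,0,0],"turn":0},
    {"linear":[0,0,0],"turn":0},
    {"linear":[0,0,0],"turn":0},
    {"linear":[0,0,0],"turn":0}
  ],
  "jaw": -1
}}

```text
t: 12.25
ee_pos: [508.5, -121.8, 100.8]
orientation: [2.94, 1.108, 0.0]
ft_force: [-0.2, -0.8, 1.6]
width: 49.6
grasp_force: 30.0
```

Call:
{"name": "arm_command", "arguments": {
  "series": [
    {"linear":[0,0,-0.004],"turn":0},
    {"linear":[0,0,-0.01],"turn":0},
    {"linear":[0,0,-0.015],"turn":0},
    {"linear":[0,0,-0.015],"turn":0},
    {"linear":[0,0,-0.006],"turn":0},
    {"linear":[0,0,0],"turn":0},
    {"linear":[0,0,0],"turn":0}
  ]
}}

```text
t: 12.95
ee_pos: [508.3, -121.8, 150.6]
orientation: [-2.94, -1.108, 0.0]
ft_force: [-1.4, -0.1, -0.7]
width: 49.6
grasp_force: 30.0
```

```bash
python3 mv.py 448 339.5 150 999 448 339.5 45 999
```

```text
t 12.95 p [ 508.3 -121.8  150.6] yaw -48.7 w 49.6 gf 30.0 ft [-1.4 -0.1 -0.7] q [-0.26  0.41  1.92 -0.    0.82  0.59] tilt [-0. -0. -1.]
shift m [ 0.2591 -0.3863  0.0006] turn 0
shift m [0.    0.    0.105] turn 0
```

Call:
{"name": "arm_command", "arguments": {
  "series": [
    {"linear":[0.007,-0.0104,0],"turn":0},
    {"linear":[0.0141,-0.0211,0],"turn":0},
    {"linear":[0.0212,-0.0316,0],"turn":0},
    {"linear":[0.0212,-0.0316,0],"turn":0},
    {"linear":[0.0212,-0.0316,0],"turn":0},
    {"linear":[0.0212,-0.0316,0],"turn":0},
    {"linear":[0.0212,-0.0316,0],"turn":0},
    {"linear":[0.0212,-0.0316,0],"turn":0},
    {"linear":[0.0212,-0.0316,0],"turn":0},
    {"linear":[0.0212,-0.0316,0],"turn":0}
  ]
}}

```text
t: 13.95
ee_pos: [462.7, 219.6, 150.0]
orientation: [-2.94, -1.108, 0.002]
ft_force: [1.9, -0.1, 0.1]
width: 49.7
grasp_force: 30.0
```

Call:
{"name": "arm_command", "arguments": {
  "series": [
    {"linear":[0.0212,-0.0316,0],"turn":0},
    {"linear":[0.0212,-0.0316,0.01],"turn":0},
    {"linear":[0.0155,-0.023,0.015],"turn":0},
    {"linear":[0.0105,-0.0158,0.015],"turn":0},
    {"linear":[0,0,0.015],"turn":0},
    {"linear":[0,0,0.015],"turn":0},
    {"linear":[0,0,0.015],"turn":0},
    {"linear":[0,0,0.008],"turn":0},
    {"linear":[0,0,0],"turn":0},
    {"linear":[0,0,0],"turn":0}
  ]
}}

```text
t: 14.95
ee_pos: [448.5, 339.0, 57.8]
orientation: [2.94, 1.106, 0.0]
ft_force: [0.3, -1.1, -1.3]
width: 49.6
grasp_force: 30.0
```

```bash
python3 mv.py 448 339.5 45 999
```

```text
t 14.95 p [448.5 339.   57.8] yaw -48.8 w 49.6 gf 30.0 ft [ 0.3 -1.1 -1.3] q [ 0.63  0.6   1.86 -0.    0.67  1.48] tilt [ 0. -0. -1.]
shift m [-0.     -0.0007  0.0128] turn 0
```

Call:
{"name": "arm_command", "arguments": {
  "series": [
    {"linear":[0,0,0.004],"turn":0},
    {"linear":[0,0,0.004],"turn":0},
    {"linear":[0,0,0.003],"turn":0},
    {"linear":[0,0,0.002],"turn":0},
    {"linear":[0,0,0.0005],"turn":0},
    {"linear":[0,0,0],"turn":0}
  ]
}}

```text
t: 15.55
ee_pos: [448.1, 339.4, 44.8]
orientation: [2.94, 1.108, -0.0]
ft_force: [-2.1, -2.4, 7.3]
width: 49.3
grasp_force: 30.0
```

Call:
{"name": "arm_command", "arguments": {
  "series": [
    {"linear":[0,0,0],"turn":0},
    {"linear":[0,0,0],"turn":0},
    {"linear":[0,0,0],"turn":0},
    {"linear":[0,0,0],"turn":0},
    {"linear":[0,0,-0.008],"turn":0},
    {"linear":[0,0,-0.02],"turn":0},
    {"linear":[0,0,-0.03],"turn":0},
    {"linear":[0,0,-0.03],"turn":0},
    {"linear":[0,0,-0.012],"turn":0},
    {"linear":[0,0,0],"turn":0}
  ],
  "jaw": 0.6
}}

```text
t: 16.55
ee_pos: [449.1, 340.1, 146.1]
orientation: [-2.939, -1.108, -0.006]
ft_force: [-0.1, -1.1, 0.2]
width: 70.3
grasp_force: 0.0
```

```bash
python3 mv.py 509.5 -122.5 145 -65.6
```

```text
t 16.55 p [449.1 340.1 146.1] yaw -48.7 w 70.3 gf 0.0 ft [-0.1 -1.1  0.2] q [ 0.63  0.46  1.83 -0.    0.84  1.48] tilt [ 0.003  0.002 -1.   ]
shift m [-2.600e-01  3.874e-01  2.000e-04] turn 0.295
```

```bash
python3 - <<'E'
from h import *
import pickle
d=grab('top','top3.png'); pickle.dump(d,open('top3.pkl','wb'))
a=d['frame'][195:275,170:330]
cv2.imwrite('pics/m3.png',cv2.resize(a,None,fx=5,fy=5,interpolation=cv2.INTER_CUBIC))
E
```

```text
(no output)
```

View pics/m3.png

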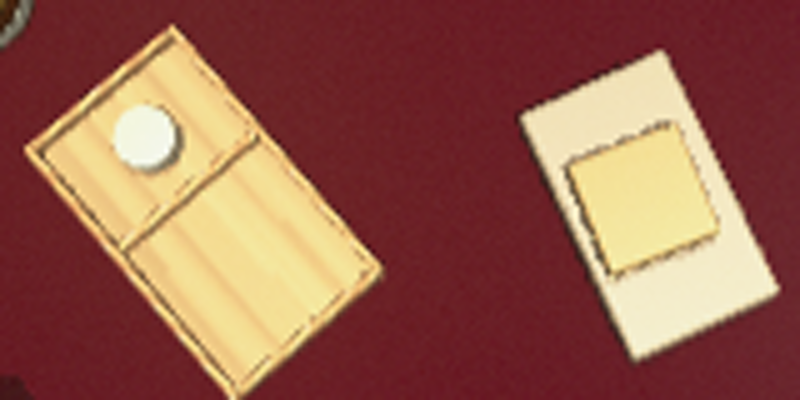

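Button stands well inside the small compartment; the square's corners on the loaf are now all visible at (672,121),(719,229),(612,276),(566,165) in the crop.

```bash
python3 - <<'E'
from h import *
import pickle
T=pickle.load(open('top3.pkl','rb'))
for n,z,p in(('sq',76,[(672,121),(719,229),(612,276),(566,165)]),('loaf',42,[(663,49),(779,290),(635,361),(520,117)])):
    Q=np.array([ray(T,x/5+170,y/5+195,z)[:2] for x,y in p]);e=np.roll(Q,-1,0)-Q
    print(n,Q.mean(0).round(1),np.linalg.norm(e,axis=1).round(1),np.degrees(np.arctan2(e[:,1],e[:,0])).round(1))
print('button',ray(T,147/5+170,136/5+195,34))
E
python3 mv.py 510 -122.8 145 -66.3
```

```text
sq [ 509.5 -122.4] [62.7 61.9 63.8 61.4] [-157.2  113.5   22.3  -67.5]
loaf [ 510.1 -126.9] [146.9  87.2 147.4  87.9] [-155.2  115.9   25.1  -64.4]
button [548.93492268 152.05172303  34.        ]
t 16.6 p [448.4 339.6 144.6] yaw -48.7 w 70.6 gf 0.0 ft [ 1.  -1.2 -0.2] q [ 0.63  0.46  1.84 -0.    0.84  1.48] tilt [ 0.001  0.001 -1.   ]
shift m [-0.2589  0.388  -0.0007] turn 0.3072
```

Call:
{"name": "arm_command", "arguments": {
  "series": [
    {"linear":[-0.0094,0.0139,0],"turn":0},
    {"linear":[-0.0212,0.0316,0],"turn":0},
    {"linear":[-0.0212,0.0316,0],"turn":0},
    {"linear":[-0.0212,0.0316,0],"turn":0},
    {"linear":[-0.0212,0.0316,0],"turn":0},
    {"linear":[-0.0212,0.0316,0],"turn":0},
    {"linear":[-0.0212,0.0316,0],"turn":0},
    {"linear":[-0.0212,0.0316,0],"turn":0},
    {"linear":[-0.0212,0.0316,0],"turn":0},
    {"linear":[-0.0212,0.0316,0],"turn":0}
  ],
  "jaw": 1
}}

```text
t: 17.6
ee_pos: [493.0, -19.2, 142.6]
orientation: [-2.939, -1.107, 0.005]
ft_force: [0.6, 1.3, 0.2]
width: 87.6
grasp_force: 0.0
```

Call:
{"name": "arm_command", "arguments": {
  "series": [
    {"linear":[-0.0212,0.0316,0],"turn":0},
    {"linear":[-0.0212,0.0316,0],"turn":0},
    {"linear":[-0.0132,0.0197,0],"turn":0},
    {"linear":[0,0,0],"turn":0.1},
    {"linear":[0,0,0],"turn":0.1},
    {"linear":[0,0,0],"turn":0.1},
    {"linear":[0,0,0],"turn":0},
    {"linear":[0,0,0],"turn":0}
  ]
}}

```text
t: 18.4
ee_pos: [506.4, -116.1, 143.1]
orientation: [-3.071, -0.659, 0.003]
ft_force: [0.1, 0.0, -0.6]
width: 87.7
grasp_force: 0.0
```

```bash
python3 mv.py 510 -122.8 66 -66.3
```

```text
t 18.4 p [ 506.4 -116.1  143.1] yaw -65.8 w 87.7 gf 0.0 ft [ 0.1  0.  -0.6] q [-0.25  0.41  1.93 -0.    0.8   0.9 ] tilt [-0.002  0.    -1.   ]
shift m [0.0007 0.0077 0.0771] turn 0.0094
```

Call:
{"name": "arm_command", "arguments": {
  "series": [
    {"linear":[0.001,0.0073,0.005],"turn":0.02},
    {"linear":[0,0,0.012],"turn":0},
    {"linear":[0,0,0.015],"turn":0},
    {"linear":[0,0,0.012],"turn":0},
    {"linear":[0,0,0.005],"turn":0},
    {"linear":[0,0,0],"turn":0},
    {"linear":[0,0,0],"turn":0}
  ]
}}

```text
t: 19.1
ee_pos: [511.6, -122.1, 95.2]
orientation: [-3.079, -0.626, 0.0]
ft_force: [-1.1, 0.2, 0.0]
width: 87.9
grasp_force: 0.0
```

```bash
python3 mv.py 510 -122.6 65.5 -67
```

```text
t 19.1 p [ 511.6 -122.1   95.2] yaw -67.0 w 87.9 gf 0.0 ft [-1.1  0.2  0. ] q [-0.26  0.5   1.94 -0.    0.7   0.91] tilt [-0.  0. -1.]
shift m [-0.0017 -0.0001  0.0297] turn -0.0004
```

Call:
{"name": "arm_command", "arguments": {
  "series": [
    {"linear":[-0.0016,0,0.006],"turn":0},
    {"linear":[0,0,0.008],"turn":0},
    {"linear":[0,0,0.008],"turn":0},
    {"linear":[0,0,0.005],"turn":0},
    {"linear":[0,0,0.0025],"turn":0},
    {"linear":[0,0,0],"turn":0},
    {"linear":[0,0,0],"turn":0}
  ]
}}

```text
t: 19.8
ee_pos: [510.1, -122.7, 65.7]
orientation: [-3.079, -0.625, 0.0]
ft_force: [-0.1, -0.4, 0.2]
width: 87.9
grasp_force: 0.0
```

Call:
{"name": "arm_command", "arguments": {
  "series": [
    {"linear":[0,0,0],"turn":0},
    {"linear":[0,0,0],"turn":0},
    {"linear":[0,0,0],"turn":0},
    {"linear":[0,0,0],"turn":0},
    {"linear":[0,0,0],"turn":0},
    {"linear":[0,0,0],"turn":0},
    {"linear":[0,0,0],"turn":0}
  ],
  "jaw": -1
}}

```text
t: 20.5
ee_pos: [510.0, -122.7, 65.9]
orientation: [3.079, 0.625, 0.0]
ft_force: [-1.3, 1.3, 4.2]
width: 64.0
grasp_force: 30.0
```

Call:
{"name": "arm_command", "arguments": {
  "series": [
    {"linear":[0,0,-0.004],"turn":0},
    {"linear":[0,0,-0.01],"turn":0},
    {"linear":[0,0,-0.015],"turn":0},
    {"linear":[0,0,-0.015],"turn":0},
    {"linear":[0,0,-0.012],"turn":0},
    {"linear":[0,0,-0.008],"turn":0},
    {"linear":[0,0,-0.004],"turn":0},
    {"linear":[0,0,0],"turn":0},
    {"linear":[0,0,0],"turn":0}
  ]
}}

```text
t: 21.4
ee_pos: [509.7, -122.6, 133.3]
orientation: [-3.078, -0.625, 0.001]
ft_force: [0.1, -0.6, -0.8]
width: 64.0
grasp_force: 30.0
```

```bash
python3 mv.py 474.6 -350.4 133 999 474.6 -350.4 74 -94
```

```text
t 21.4 p [ 509.7 -122.6  133.3] yaw -67.0 w 64.0 gf 30.0 ft [ 0.1 -0.6 -0.8] q [-0.26  0.44  1.92 -0.    0.78  0.91] tilt [-0.001  0.    -1.   ]
shift m [-0.1212  0.1961  0.0003] turn 0
shift m [0.    0.    0.059] turn 0.4706
```

Call:
{"name": "arm_command", "arguments": {
  "series": [
    {"linear":[-0.005,0.008,0],"turn":0},
    {"linear":[-0.011,0.018,0],"turn":0},
    {"linear":[-0.017,0.028,0],"turn":0},
    {"linear":[-0.02,0.032,0],"turn":0},
    {"linear":[-0.02,0.032,0],"turn":0},
    {"linear":[-0.019,0.031,0],"turn":0},
    {"linear":[-0.015,0.024,0],"turn":0},
    {"linear":[-0.009,0.015,0],"turn":0},
    {"linear":[-0.0052,0.0081,0],"turn":0},
    {"linear":[0,0,0],"turn":0}
  ]
}}

```text
t: 22.4
ee_pos: [474.6, -351.1, 133.3]
orientation: [-3.079, -0.624, 0.0]
ft_force: [1.1, 0.5, -0.9]
width: 64.1
grasp_force: 30.0
```

Call:
{"name": "arm_command", "arguments": {
  "series": [
    {"linear":[0,0,0.005],"turn":0},
    {"linear":[0,0,0.01],"turn":0},
    {"linear":[0,0,0.012],"turn":0},
    {"linear":[0,0,0.01],"turn":0},
    {"linear":[0,0,0.006],"turn":0},
    {"linear":[0,0,0.004],"turn":0},
    {"linear":[0,0,0],"turn":0},
    {"linear":[0,0,0],"turn":0}
  ]
}}

```text
t: 23.2
ee_pos: [475.0, -350.6, 86.8]
orientation: [3.079, 0.625, 0.0]
ft_force: [-0.5, 0.8, -2.3]
width: 63.8
grasp_force: 30.0
```

```bash
python3 mv.py 474.6 -350.4 74 999
```

```text
t 23.2 p [ 475.  -350.6   86.8] yaw -67.0 w 63.8 gf 30.0 ft [-0.5  0.8 -2.3] q [-0.66  0.59  1.79  0.    0.76  0.51] tilt [ 0. -0. -1.]
shift m [-0.0003 -0.0004  0.0128] turn 0
```

Call:
{"name": "arm_command", "arguments": {
  "series": [
    {"linear":[0,0,0.004],"turn":0},
    {"linear":[0,0,0.004],"turn":0},
    {"linear":[0,0,0.003],"turn":0},
    {"linear":[0,0,0.0015],"turn":0},
    {"linear":[0,0,0.0005],"turn":0},
    {"linear":[0,0,0],"turn":0},
    {"linear":[0,0,0],"turn":0}
  ]
}}

```text
t: 23.9
ee_pos: [474.8, -350.5, 73.9]
orientation: [-3.079, -0.625, 0.0]
ft_force: [-1.5, 1.7, 3.3]
width: 64.0
grasp_force: 30.0
```

Call:
{"name": "arm_command", "arguments": {
  "series": [
    {"linear":[0,0,0],"turn":0},
    {"linear":[0,0,0],"turn":0},
    {"linear":[0,0,0],"turn":0},
    {"linear":[0,0,0],"turn":0},
    {"linear":[0,0,-0.008],"turn":0},
    {"linear":[0,0,-0.02],"turn":0},
    {"linear":[0,0,-0.03],"turn":0},
    {"linear":[0,0,-0.03],"turn":0},
    {"linear":[0,0,-0.012],"turn":0},
    {"linear":[0,0,0],"turn":0}
  ],
  "jaw": 1
}}

```text
t: 24.9
ee_pos: [475.9, -351.3, 175.7]
orientation: [3.076, 0.625, 0.004]
ft_force: [-0.4, -0.5, -0.0]
width: 87.7
grasp_force: 0.0
```

```bash
python3 mv.py 448.1 339.4 173 -67 642.9 -274.2 175 999; python3 - <<'E'
from h import *
print((ctrl.get_obs()['t']))
E
```

```text
t 24.9 p [ 475.9 -351.3  175.7] yaw -67.0 w 87.7 gf 0.0 ft [-0.4 -0.5 -0. ] q [-0.66  0.46  1.76 -0.    0.93  0.51] tilt [ 0.003 -0.003 -1.   ]
shift m [ 0.2439 -0.6468  0.0009] turn -0.0006
shift m [-6.040e-02  6.409e-01  2.000e-04] turn 0
24.9
```

```bash
python3 mv.py 643 -274.1 173 999
```

```text
t 24.9 p [ 475.9 -351.3  175.7] yaw -67.0 w 87.7 gf 0.0 ft [-0.4 -0.5 -0. ] q [-0.66  0.46  1.76 -0.    0.93  0.51] tilt [ 0.003 -0.003 -1.   ]
shift m [ 0.184  -0.0059  0.0031] turn 0
```

Call:
{"name": "arm_command", "arguments": {
  "series": [
    {"linear":[0.01,-0.0009,0],"turn":0},
    {"linear":[0.022,-0.001,0],"turn":0},
    {"linear":[0.03,-0.001,0],"turn":0},
    {"linear":[0.032,-0.001,0],"turn":0},
    {"linear":[0.032,-0.001,0],"turn":0},
    {"linear":[0.03,-0.001,0],"turn":0},
    {"linear":[0.018,0,0],"turn":0},
    {"linear":[0.01,0,0],"turn":0},
    {"linear":[0,0,0],"turn":0},
    {"linear":[0,0,0],"turn":0}
  ]
}}

```text
t: 25.9
ee_pos: [641.1, -273.2, 172.5]
orientation: [-3.078, -0.625, 0.003]
ft_force: [-0.9, -0.2, -0.3]
width: 88.0
grasp_force: 0.0
```

```bash
python3 mv.py 643 -274.1 53 999; python3 - <<'E'
from h import *
a=grab('side','side4.png')['frame'][140:390,180:460]
cv2.imwrite('pics/m4.png',cv2.resize(a,None,fx=2.4,fy=2.4,interpolation=cv2.INTER_CUBIC))
E
```

```text
t 25.9 p [ 641.1 -273.2  172.5] yaw -67.0 w 88.0 gf 0.0 ft [-0.9 -0.2 -0.3] q [-0.42  0.6   1.5  -0.    1.04  0.75] tilt [-0.002  0.001 -1.   ]
shift m [0.0015 0.0018 0.1195] turn 0
```

View pics/m4.png

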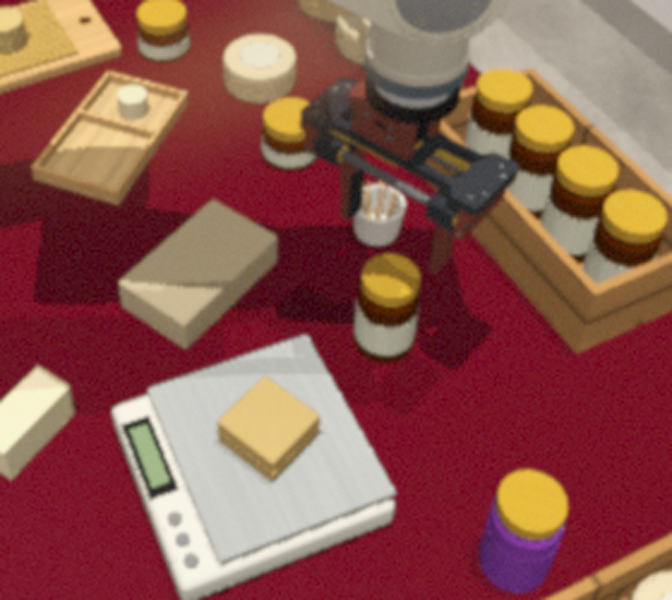

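Square sits mid-pan, drum on the mat, and the fingers straddle the jar (crop (390,300)). Now down onto the jar.

Call:
{"name": "arm_command", "arguments": {
  "series": [
    {"linear":[0,0,0.008],"turn":0},
    {"linear":[0,0,0.012],"turn":0},
    {"linear":[0,0,0.012],"turn":0},
    {"linear":[0,0,0.006],"turn":0},
    {"linear":[0,0,0.002],"turn":0},
    {"linear":[0,0,0],"turn":0},
    {"linear":[0,0,0],"turn":0}
  ]
}}

```text
t: 26.65
ee_pos: [642.3, -273.4, 134.0]
orientation: [3.078, 0.625, 0.001]
ft_force: [0.4, 0.4, 0.2]
width: 88.0
grasp_force: 0.0
```

```bash
python3 mv.py 643 -274.1 53 999
```

```text
t 26.65 p [ 642.3 -273.4  134. ] yaw -67.0 w 88.0 gf 0.0 ft [0.4 0.4 0.2] q [-0.42  0.65  1.52  0.    0.97  0.75] tilt [ 0. -0. -1.]
shift m [0.0003 0.0009 0.081 ] turn 0
```

Call:
{"name": "arm_command", "arguments": {
  "series": [
    {"linear":[0.0003,0.0009,0.008],"turn":0},
    {"linear":[0,0,0.012],"turn":0},
    {"linear":[0,0,0.015],"turn":0},
    {"linear":[0,0,0.015],"turn":0},
    {"linear":[0,0,0.015],"turn":0},
    {"linear":[0,0,0.01],"turn":0},
    {"linear":[0,0,0.005],"turn":0},
    {"linear":[0,0,0.001],"turn":0},
    {"linear":[0,0,0],"turn":0},
    {"linear":[0,0,0],"turn":0}
  ]
}}

```text
t: 27.65
ee_pos: [643.2, -274.2, 53.4]
orientation: [3.078, 0.625, 0.002]
ft_force: [0.1, 0.4, 0.0]
width: 87.8
grasp_force: 0.0
```

Call:
{"name": "arm_command", "arguments": {
  "series": [
    {"linear":[0,0,0],"turn":0},
    {"linear":[0,0,0],"turn":0},
    {"linear":[0,0,0],"turn":0},
    {"linear":[0,0,0],"turn":0},
    {"linear":[0,0,0],"turn":0},
    {"linear":[0,0,0],"turn":0},
    {"linear":[0,0,0],"turn":0}
  ],
  "jaw": -1
}}

```text
t: 28.35
ee_pos: [642.6, -273.9, 52.8]
orientation: [-3.079, -0.625, 0.0]
ft_force: [-1.9, 1.7, 2.5]
width: 57.5
grasp_force: 30.0
```

Call:
{"name": "arm_command", "arguments": {
  "series": [
    {"linear":[0,0,-0.005],"turn":0},
    {"linear":[0,0,-0.01],"turn":0},
    {"linear":[0,0,-0.015],"turn":0},
    {"linear":[0,0,-0.02],"turn":0},
    {"linear":[0,0,-0.02],"turn":0},
    {"linear":[0,0,-0.015],"turn":0},
    {"linear":[0,0,-0.01],"turn":0},
    {"linear":[0,0,-0.005],"turn":0},
    {"linear":[0,0,0],"turn":0},
    {"linear":[0,0,0],"turn":0}
  ]
}}

```text
t: 29.35
ee_pos: [642.2, -273.8, 151.9]
orientation: [-3.078, -0.625, 0.002]
ft_force: [-0.1, -0.2, -2.8]
width: 57.5
grasp_force: 30.0
```

```bash
python3 mv.py 479.7 97 153 999 479.7 97 60 -48.9
```

```text
t 29.35 p [ 642.2 -273.8  151.9] yaw -67.0 w 57.5 gf 30.0 ft [-0.1 -0.2 -2.8] q [-0.42  0.63  1.51  0.    1.01  0.75] tilt [-0.001  0.001 -1.   ]
shift m [-0.0049 -0.4048 -0.0007] turn 0
shift m [0.0001 0.0001 0.093 ] turn -0.3165
```

Call:
{"name": "arm_command", "arguments": {
  "series": [
    {"linear":[-0.0005,-0.01,0],"turn":0},
    {"linear":[-0.0005,-0.022,0],"turn":0},
    {"linear":[-0.0005,-0.034,0],"turn":0},
    {"linear":[-0.0005,-0.04,0],"turn":0},
    {"linear":[-0.0005,-0.04,0],"turn":0},
    {"linear":[-0.0005,-0.04,0],"turn":0},
    {"linear":[-0.0005,-0.04,0],"turn":0},
    {"linear":[-0.0005,-0.04,0],"turn":0},
    {"linear":[-0.0005,-0.04,0],"turn":0},
    {"linear":[-0.0004,-0.038,0],"turn":0}
  ]
}}

```text
t: 30.35
ee_pos: [502.1, 42.5, 152.2]
orientation: [-3.078, -0.625, 0.002]
ft_force: [0.9, 0.1, -2.8]
width: 57.6
grasp_force: 30.0
```

Call:
{"name": "arm_command", "arguments": {
  "series": [
    {"linear":[0,-0.031,0],"turn":0},
    {"linear":[0,-0.02,0],"turn":0},
    {"linear":[0,-0.01,0.005],"turn":-0.079},
    {"linear":[0,0,0.01],"turn":-0.079},
    {"linear":[0,0,0.01],"turn":-0.079},
    {"linear":[0,0,0.01],"turn":-0.079},
    {"linear":[0,0,0.008],"turn":0},
    {"linear":[0,0,0.004],"turn":0},
    {"linear":[0,0,0],"turn":0},
    {"linear":[0,0,0],"turn":0}
  ]
}}

```text
t: 31.35
ee_pos: [480.2, 97.0, 105.8]
orientation: [2.943, 1.101, 0.0]
ft_force: [-0.4, -0.3, -3.8]
width: 57.3
grasp_force: 30.0
```

```bash
python3 mv.py 479.7 97 59 -48.9
```

```text
t 31.35 p [480.2  97.  105.8] yaw -49.0 w 57.3 gf 30.0 ft [-0.4 -0.3 -3.8] q [0.18 0.45 2.01 0.   0.69 1.03] tilt [ 0.  0. -1.]
shift m [-0.0004 -0.0003  0.0468] turn -0.0015
```

Call:
{"name": "arm_command", "arguments": {
  "series": [
    {"linear":[0,0,0.006],"turn":0},
    {"linear":[0,0,0.01],"turn":0},
    {"linear":[0,0,0.01],"turn":0},
    {"linear":[0,0,0.007],"turn":0},
    {"linear":[0,0,0.004],"turn":0},
    {"linear":[0,0,0.003],"turn":0},
    {"linear":[0,0,0.002],"turn":0},
    {"linear":[0,0,0],"turn":0},
    {"linear":[0,0,0],"turn":0}
  ]
}}

```text
t: 32.25
ee_pos: [480.3, 97.0, 63.8]
orientation: [2.942, 1.102, 0.0]
ft_force: [-0.7, -0.4, -2.6]
width: 57.1
grasp_force: 30.0
```

Call:
{"name": "arm_command", "arguments": {
  "series": [
    {"linear":[0,0,0.002],"turn":0},
    {"linear":[0,0,0.0015],"turn":0},
    {"linear":[0,0,0.001],"turn":0},
    {"linear":[0,0,0],"turn":0},
    {"linear":[0,0,0],"turn":0}
  ]
}}

```text
t: 32.75
ee_pos: [480.1, 97.0, 59.2]
orientation: [-2.942, -1.102, 0.0]
ft_force: [-0.1, -0.2, -2.2]
width: 57.3
grasp_force: 30.0
```

Call:
{"name": "arm_command", "arguments": {
  "series": [
    {"linear":[0,0,0.0006],"turn":0},
    {"linear":[0,0,0.0005],"turn":0},
    {"linear":[0,0,0],"turn":0},
    {"linear":[0,0,0],"turn":0}
  ]
}}

```text
t: 33.15
ee_pos: [480.2, 97.0, 58.8]
orientation: [2.942, 1.102, 0.0]
ft_force: [-2.3, -0.2, 7.2]
width: 57.0
grasp_force: 30.0
```

Call:
{"name": "arm_command", "arguments": {
  "series": [
    {"linear":[0,0,0],"turn":0},
    {"linear":[0,0,0],"turn":0},
    {"linear":[0,0,0],"turn":0},
    {"linear":[0,0,0],"turn":0},
    {"linear":[0,0,-0.008],"turn":0},
    {"linear":[0,0,-0.02],"turn":0},
    {"linear":[0,0,-0.03],"turn":0},
    {"linear":[0,0,-0.03],"turn":0},
    {"linear":[0,0,-0.012],"turn":0},
    {"linear":[0,0,0],"turn":0}
  ],
  "jaw": 1
}}

```text
t: 34.15
ee_pos: [481.3, 97.2, 159.8]
orientation: [2.941, 1.102, 0.006]
ft_force: [0.2, -0.7, -0.2]
width: 87.7
grasp_force: 0.0
```

```bash
python3 mv.py 448.1 339.4 155 999 448.1 339.4 47 999; python3 - <<'E'
from h import *
import pickle
d=grab('side','side5.png'); pickle.dump(d,open('side5.pkl','wb'))
print(proj(d,[448.1,339.4,58]),proj(d,[448.1,339.4,20]),proj(d,[480,97,106]))
a=d['frame'][90:260,80:320]
cv2.imwrite('pics/m5.png',cv2.resize(a,None,fx=3,fy=3,interpolation=cv2.INTER_CUBIC))
E
```

```text
t 34.15 p [481.3  97.2 159.8] yaw -48.9 w 87.7 gf 0.0 ft [ 0.2 -0.7 -0.2] q [0.18 0.35 1.98 0.   0.8  1.03] tilt [ 0.004  0.001 -1.   ]
shift m [ 0.1341 -0.2044  0.0048] turn 0
shift m [-0.0004 -0.0002  0.108 ] turn 0
[[180.37456564 148.26702475]] [[182.35694646 158.19230501]] [[216.26366305 179.12689628]]
```

View pics/m5.png

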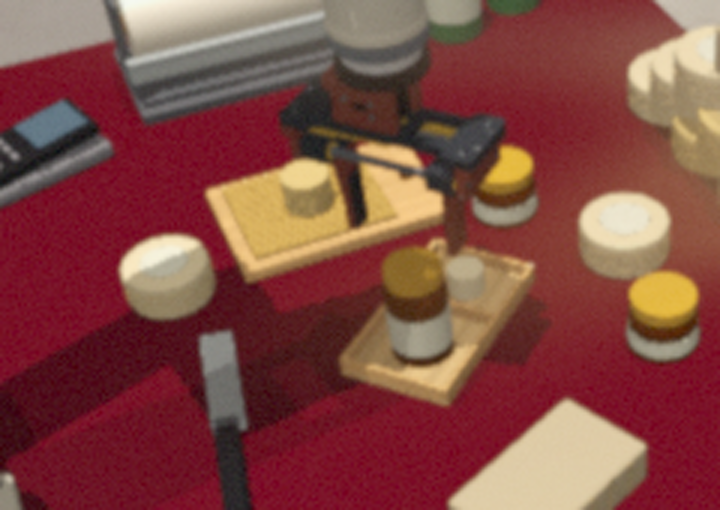

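Jar stands upright in the large compartment beside the button; the drum is on the mat at crop (307,175), where I left it within a few mm.

Call:
{"name": "arm_command", "arguments": {
  "series": [
    {"linear":[0.007,-0.011,0],"turn":0},
    {"linear":[0.016,-0.024,0],"turn":0},
    {"linear":[0.02,-0.031,0],"turn":0},
    {"linear":[0.021,-0.032,0],"turn":0},
    {"linear":[0.021,-0.032,0],"turn":0},
    {"linear":[0.02,-0.031,0],"turn":0},
    {"linear":[0.018,-0.027,0.01],"turn":0},
    {"linear":[0.0111,-0.0164,0.02],"turn":0},
    {"linear":[0,0,0.02],"turn":0},
    {"linear":[0,0,0.005],"turn":0}
  ]
}}

```text
t: 35.2
ee_pos: [444.2, 339.1, 99.4]
orientation: [2.939, 1.104, -0.01]
ft_force: [0.1, 0.0, -0.2]
width: 87.9
grasp_force: 0.0
```

Call:
{"name": "arm_command", "arguments": {
  "series": [
    {"linear":[0,0,0],"turn":0},
    {"linear":[0,0,0],"turn":0}
  ]
}}

```text
t: 35.4
ee_pos: [446.9, 339.0, 103.0]
orientation: [2.942, 1.101, -0.001]
ft_force: [-0.1, -0.0, 0.1]
width: 87.9
grasp_force: 0.0
```

```bash
python3 mv.py 448.1 339.4 45.5 999; python3 - <<'E'
from h import *
d=grab('side','side6.png')
a=d['frame'][90:240,80:280]
cv2.imwrite('pics/m6.png',cv2.resize(a,None,fx=4,fy=4,interpolation=cv2.INTER_CUBIC))
E
```

```text
t 35.4 p [446.9 339.  103. ] yaw -49.0 w 87.9 gf 0.0 ft [-0.1 -0.   0.1] q [ 0.63  0.53  1.86 -0.    0.76  1.48] tilt [-0.001 -0.    -1.   ]
shift m [0.0012 0.0005 0.0575] turn 0
```

View pics/m6.png

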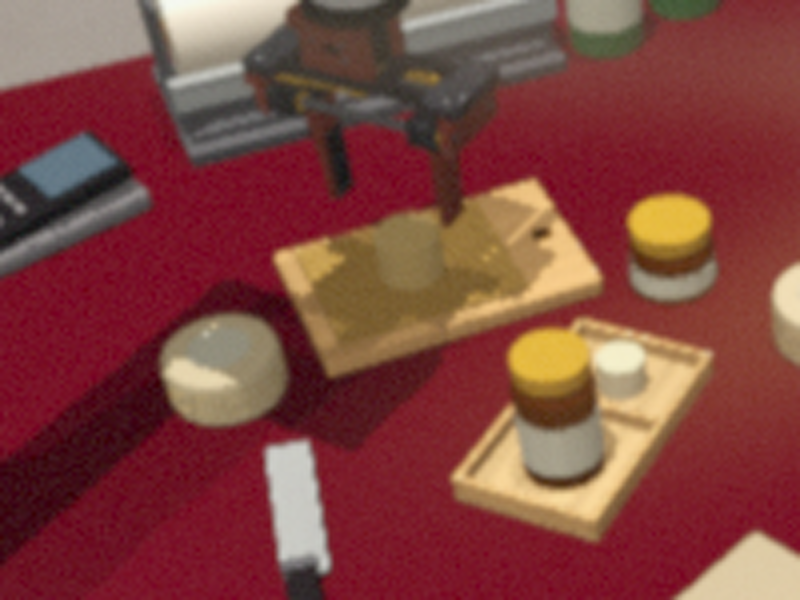

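Drum centred at crop (409,230) under the fingers, a few mm toward the right finger; I aim at (450.5, 338).

Call:
{"name": "arm_command", "arguments": {
  "series": [
    {"linear":[0.0015,0.003,0.006],"turn":0},
    {"linear":[0,0,0.01],"turn":0},
    {"linear":[0,0,0.012],"turn":0},
    {"linear":[0,0,0.012],"turn":0},
    {"linear":[0,0,0.01],"turn":0},
    {"linear":[0,0,0.005],"turn":0},
    {"linear":[0,0,0.0025],"turn":0},
    {"linear":[0,0,0],"turn":0},
    {"linear":[0,0,0],"turn":0}
  ]
}}

```text
t: 36.35
ee_pos: [450.2, 338.1, 45.8]
orientation: [-2.942, -1.102, -0.001]
ft_force: [0.5, 0.5, 0.7]
width: 88.1
grasp_force: 0.0
```

Call:
{"name": "arm_command", "arguments": {
  "series": [
    {"linear":[0,0,0],"turn":0},
    {"linear":[0,0,0],"turn":0},
    {"linear":[0,0,0],"turn":0},
    {"linear":[0,0,0],"turn":0},
    {"linear":[0,0,0],"turn":0},
    {"linear":[0,0,0],"turn":0},
    {"linear":[0,0,0],"turn":0}
  ],
  "jaw": -1
}}

```text
t: 37.05
ee_pos: [450.1, 337.9, 45.7]
orientation: [-2.942, -1.102, -0.0]
ft_force: [-0.4, 0.1, 1.4]
width: 49.7
grasp_force: 30.0
```

Call:
{"name": "arm_command", "arguments": {
  "series": [
    {"linear":[0,0,-0.005],"turn":0},
    {"linear":[0,0,-0.012],"turn":0},
    {"linear":[0,0,-0.02],"turn":0},
    {"linear":[0,0,-0.025],"turn":0},
    {"linear":[0,0,-0.025],"turn":0},
    {"linear":[0,0,-0.015],"turn":0},
    {"linear":[0,0,-0.008],"turn":0},
    {"linear":[0,0,0],"turn":0},
    {"linear":[0,0,0],"turn":0}
  ]
}}

```text
t: 37.95
ee_pos: [449.6, 337.6, 155.0]
orientation: [2.942, 1.102, -0.001]
ft_force: [-0.8, -0.1, 0.2]
width: 49.7
grasp_force: 30.0
```

```bash
python3 - <<'E'
from h import *
import pickle
a=grab('side','s7.png');pickle.dump(a,open('s7.pkl','wb'));b=grab('top','t7.png');pickle.dump(b,open('t7.pkl','wb'))
im=b['frame'][190:290,250:350]; im2=a['frame'][90:190,130:230]
cv2.imwrite('pics/m7.png',cv2.resize(np.hstack([im,im2]),None,fx=4,fy=4,interpolation=cv2.INTER_CUBIC))
E
python3 mv.py 510.2 -127 155 999
```

```text
t 38.05 p [449.4 337.5 154.5] yaw -48.9 w 49.5 gf 30.0 ft [-0.3  0.9 -0.4] q [0.62 0.45 1.83 0.   0.86 1.48] tilt [-0.002 -0.001 -1.   ]
shift m [-2.593e-01  3.901e-01 -1.000e-04] turn 0
```

View pics/m7.png

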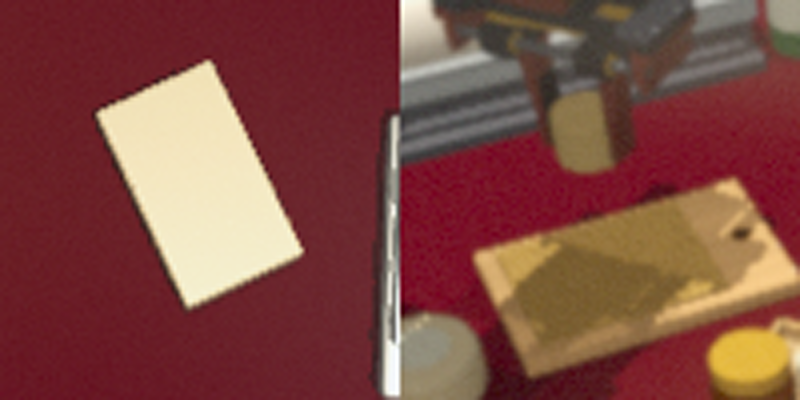

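Drum is held level and the bare loaf is unmoved; I carry the drum to the loaf's middle (510.2, -127).

Call:
{"name": "arm_command", "arguments": {
  "series": [
    {"linear":[-0.007,0.0104,-0.005],"turn":0},
    {"linear":[-0.0141,0.0212,-0.005],"turn":0},
    {"linear":[-0.0212,0.032,0],"turn":0},
    {"linear":[-0.0212,0.032,0],"turn":0},
    {"linear":[-0.0212,0.032,0],"turn":0},
    {"linear":[-0.0212,0.032,0],"turn":0},
    {"linear":[-0.0212,0.032,0],"turn":0},
    {"linear":[-0.0212,0.032,0],"turn":0},
    {"linear":[-0.0212,0.032,0],"turn":0},
    {"linear":[-0.0212,0.032,0],"turn":0}
  ]
}}

```text
t: 39.05
ee_pos: [494.6, -6.4, 165.4]
orientation: [-2.942, -1.102, 0.001]
ft_force: [0.4, 0.7, -0.8]
width: 49.4
grasp_force: 30.0
```

Call:
{"name": "arm_command", "arguments": {
  "series": [
    {"linear":[-0.0212,0.032,0],"turn":0},
    {"linear":[-0.02,0.03,0],"turn":0},
    {"linear":[-0.0155,0.0235,0],"turn":0},
    {"linear":[-0.0119,0.017,0.01],"turn":0},
    {"linear":[0,0,0.015],"turn":0},
    {"linear":[0,0,0.02],"turn":0},
    {"linear":[0,0,0.015],"turn":0},
    {"linear":[0,0,0.006],"turn":0},
    {"linear":[0,0,0],"turn":0},
    {"linear":[0,0,0],"turn":0}
  ]
}}

```text
t: 40.05
ee_pos: [511.0, -126.8, 99.9]
orientation: [2.942, 1.102, 0.0]
ft_force: [0.5, -0.6, -0.8]
width: 49.5
grasp_force: 30.0
```

```bash
python3 mv.py 510.2 -127 68 999
```

```text
t 40.05 p [ 511.  -126.8   99.9] yaw -48.9 w 49.5 gf 30.0 ft [ 0.5 -0.6 -0.8] q [-0.27  0.49  1.93 -0.    0.71  0.59] tilt [ 0. -0. -1.]
shift m [-0.0007 -0.0003  0.0319] turn 0
```

Call:
{"name": "arm_command", "arguments": {
  "series": [
    {"linear":[-0.0006,-0.0003,0.005],"turn":0},
    {"linear":[0,0,0.008],"turn":0},
    {"linear":[0,0,0.008],"turn":0},
    {"linear":[0,0,0.005],"turn":0},
    {"linear":[0,0,0.002],"turn":0},
    {"linear":[0,0,0.0015],"turn":0},
    {"linear":[0,0,0.001],"turn":0},
    {"linear":[0,0,0],"turn":0},
    {"linear":[0,0,0],"turn":0}
  ]
}}

```text
t: 40.95
ee_pos: [510.4, -126.7, 69.3]
orientation: [2.942, 1.102, 0.0]
ft_force: [0.9, -0.2, -1.3]
width: 49.5
grasp_force: 30.0
```

Call:
{"name": "arm_command", "arguments": {
  "series": [
    {"linear":[0,0,0.001],"turn":0},
    {"linear":[0,0,0.0005],"turn":0},
    {"linear":[0,0,0],"turn":0},
    {"linear":[0,0,0],"turn":0}
  ]
}}

```text
t: 41.35
ee_pos: [510.3, -126.7, 67.6]
orientation: [2.942, 1.102, 0.0]
ft_force: [-0.2, -0.4, -0.8]
width: 49.4
grasp_force: 30.0
```

Call:
{"name": "arm_command", "arguments": {
  "series": [
    {"linear":[0,0,0.0005],"turn":0},
    {"linear":[0,0,0.0005],"turn":0},
    {"linear":[0,0,0],"turn":0},
    {"linear":[0,0,0],"turn":0}
  ]
}}

```text
t: 41.75
ee_pos: [510.3, -126.7, 67.6]
orientation: [2.942, 1.102, 0.0]
ft_force: [-3.4, 1.0, 12.8]
width: 49.6
grasp_force: 30.0
```

Call:
{"name": "arm_command", "arguments": {
  "series": [
    {"linear":[0,0,0],"turn":0},
    {"linear":[0,0,0],"turn":0},
    {"linear":[0,0,0],"turn":0},
    {"linear":[0,0,0],"turn":0},
    {"linear":[0,0,-0.008],"turn":0},
    {"linear":[0,0,-0.02],"turn":0},
    {"linear":[0,0,-0.03],"turn":0},
    {"linear":[0,0,-0.03],"turn":0},
    {"linear":[0,0,-0.03],"turn":0},
    {"linear":[0,0,-0.02],"turn":0}
  ],
  "jaw": 0.8
}}

```text
t: 42.75
ee_pos: [510.8, -126.9, 207.2]
orientation: [2.941, 1.101, 0.003]
ft_force: [0.3, 0.5, -0.9]
width: 78.8
grasp_force: 0.0
```

```bash
python3 mv.py 400 30 230 999
```

```text
t 42.75 p [ 510.8 -126.9  207.2] yaw -48.9 w 78.8 gf 0.0 ft [ 0.3  0.5 -0.9] q [-0.27  0.32  1.88  0.    0.94  0.59] tilt [ 0.003 -0.001 -1.   ]
shift m [ 0.0195 -0.191  -0.0232] turn 0
```

Call:
{"name": "arm_command", "arguments": {
  "series": [
    {"linear":[0.001,-0.01,-0.003],"turn":0},
    {"linear":[0.002,-0.02,-0.003],"turn":0},
    {"linear":[0.003,-0.027,-0.003],"turn":0},
    {"linear":[0.003,-0.03,-0.003],"turn":0},
    {"linear":[0.003,-0.03,-0.003],"turn":0},
    {"linear":[0.003,-0.03,-0.003],"turn":0},
    {"linear":[0.003,-0.025,-0.003],"turn":0},
    {"linear":[0.001,-0.015,0],"turn":0},
    {"linear":[0,0,0],"turn":0},
    {"linear":[0,0,0],"turn":0}
  ]
}}

```text
t: 43.75
ee_pos: [401.5, 26.9, 225.2]
orientation: [2.941, 1.104, -0.001]
ft_force: [0.0, -0.0, 0.5]
width: 79.0
grasp_force: 0.0
```

```bash
python3 - <<'E'
from h import *
import pickle
b=grab('top','t8.png');pickle.dump(b,open('t8.pkl','wb'));a=grab('side','s8.png');pickle.dump(a,open('s8.pkl','wb'))
cv2.imwrite('pics/m8.png',cv2.resize(b['frame'][165:305,165:425],None,fx=3,fy=3,interpolation=cv2.INTER_CUBIC))
E
```

```text
(no output)
```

View pics/m8.png

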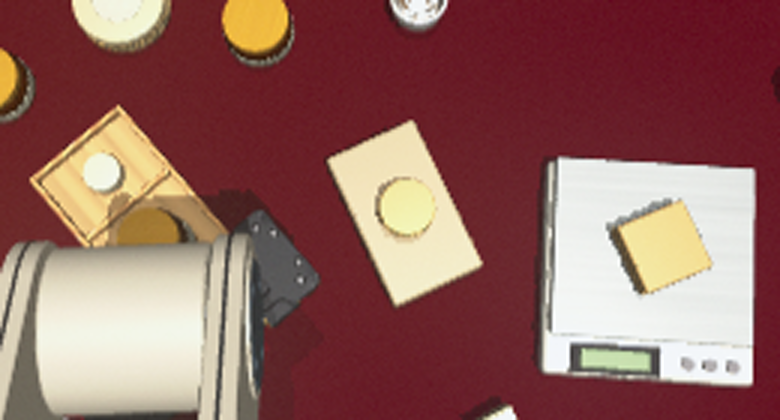

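All in place: drum (406,206) on the loaf, square (663,247) on the pan, button (103,172) in the small compartment, jar lid partly hidden. A numeric check follows.

```bash
python3 - <<'E'
from h import *
import pickle
T=pickle.load(open('t8.pkl','rb'))
for n,z,p in(('drum',80,[(406,206)]),('loaf',42,[(413,121),(483,263),(398,306),(328,159)]),('square',84,[(683,199),(712,267),(647,294),(614,232)]),('pan',50,[(557,157),(755,170),(752,347),(551,331)]),('button',34,[(103,172)])):
    Q=np.array([ray(T,x/3+165,y/3+165,z)[:2] for x,y in p]); print(n,Q.mean(0).round(1))
S=pickle.load(open('side5.pkl','rb'))
j=ray(S,414/3+80,268/3+90,106)[:2]; print('jar',j)
th=np.radians(41.1);r=lambda p:np.array([[np.cos(th),np.sin(th)],[-np.sin(th),np.cos(th)]])@(np.array(p)-[508.7,122.3])
print('tray frame jar',r(j),r([480.2,97]),'button',r([548.9,152]))
E
```

```text
drum [ 511.2 -127.3]
loaf [ 510.4 -127.8]
square [ 473.8 -351.2]
pan [ 474.2 -350.1]
button [548.6 152.2]
jar [483.82285866  94.10762987]
tray frame jar [-37.27946926  -4.89112117] [-38.1081504   -0.32995932] button [49.81729317 -4.04565213]
```

All within tolerance, so I hand in.

```bash
python3 -c "
from workcell import ctrl
print(ctrl.close_job())"
```

```text
the job is handed in; nothing more can be done
None
```

The order is made up and handed in after about 44 s of robot time: in my last camera check the button, jar, square and drum all stood within tolerance, and the loaf had not moved measurably (the hand-in gave no verdict).

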